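# Zero a coating-thickness probe and hold it on the marked spot of a sloping cover plate

### The job

Check the paint thickness of the green cover plate: take the orange probe out of its holder and first zero it by holding it upright with its sprung tip pressed lightly on the middle of the bare steel disc (not the yellow one) for about a second. Then hold its tip in the middle of the white ring on the sloping plate, with the probe square to the plate and pressed lightly so that the sprung tip is pushed in about half-way, not hard to its stop, and finish while still holding it there. Leave the bottle, the bearing and the nut undisturbed.

Things in the scene. Friction and masses are not known exactly. Their poses are not given: they have to be found in the camera images.
- probe: the loose pencil-like coating probe, 0.12 to 0.2 kg, standing upright in its holder. Origin at the middle of its square orange handle (20 x 20 mm across, from 29 mm below to 31 mm above the origin), z along the probe away from its tip, x and y square to the handle's flat sides. A black button ends it 38 mm above the origin
- probe_mid (a point): same point and axes as probe, where to grip it. Below the handle a black collar of 34 mm diameter (40 to 29 mm below this point) rests on the holder; then a steel nose of 15 mm diameter down to 80 mm below this point, and out of that the brass sprung tip
- sensor_tip (a point): the outermost point of the probe's round-ended brass tip (7 mm diameter), on the probe's axis, 96 mm below the middle of the handle when not pressed; z as the probe's
- sensor (a joint): how far the sprung tip is pushed into the probe, m: 0 free, 0.014 hard against its stop; the spring gives 1 N at the start of travel and 4 N per 10 mm more (3.8 N half-way in, 6.6 N at the stop)
- holder: the fixed grey holder block, 56 x 56 mm on a 76 x 76 mm foot, 70 mm high, with a round hole of 19 mm from the top, 60 mm deep; the probe is lifted straight up out of it. Origin at the centre of its underside, on the table
- zero_disc_top (a point): centre of the upper face of the fixed bare-steel zero disc: level, 42 mm diameter, 18 mm above the table, on a black square foot of 54 mm
- film_disc_top (a point): centre of the upper face of the yellow disc, of the same size and height as the steel one and not wanted for this job; which of the two is nearer the robot varies
- cover: the fixed green painted cover plate, 200 x 150 x 6 mm, on a sloping wooden rest: it slopes by 0.3 rad (17 degrees), its upper face looking up and roughly to the robot's left (+y). Origin at the middle of its underside, about 64 mm above the table; z is the plate's normal, out of the upper face; x points up the slope along its long side. Screw heads at its corners stand 6 mm proud, two ribs along its long edges 2 mm
- spot (a point): centre of the white ring (30 mm outer, 22 mm inner diameter, flat paint) on the upper face of the cover plate: the spot to be measured. This point's own axes are level; use cover for the plate's normal
- bottle: red bottle, 26 x 42 x 102 mm, standing loose on the table; leave it alone. Origin at the centre of its underside
- bearing: ball bearing, 52 mm diameter, 15 mm thick, lying loose on the table; leave it alone. Origin at the centre of its underside
- nut: large hexagon nut, 46 x 52 x 22 mm, lying loose on the table; leave it alone. Origin at the centre of its underside
Mind the look-alikes: they are no part of the job. What is shaped like the probe but pink or purple is not meant.

How it is judged:
By the outcome, as a careful person would: the job done as asked, in the order asked, and still so for the second after the job is handed in, while the arm keeps its last pose, push and grip.
It also fails if it takes over 48 s, if anything falls off the work surface, if the arm or the gripper's body presses on something with over 40 N, if the wrist force passes 120 N, or if a joint passes its speed limit or range.

### The arm

A 6-joint arm with a two-finger parallel gripper is mounted at the origin on the work surface; the furniture and walls round the work are solid. World frame = base frame: x ahead of the robot, y to its left, z up, the work surface at z = 0. Lengths are in m, angles in rad, forces in N, time in s.
With the tool pointing down it reaches from about 0.35 to 0.875 m from the base axis. Payload 15.5 kg.
Tool frame: the origin (TCP) lies midway between the tips of the shut fingers; the grasp point (between the pads) lies arm.grip_point_offset behind it (arm.grip_point_offset is the distance from the TCP to the grasp point, in m); z points along the fingers, y is the direction in which the jaws open and shut (so a half turn about z gives the same grasp; the last joint's range is limited). The gripper opens to 85 mm and grips with 20 to 120 N. Pads are 22 mm wide; open, the fingers measure 114 mm over their backs; the gripper's body (76 mm by 85 mm) begins 54 mm behind the grasp point. The pads swing forward as they close: fully open they stand 13 mm farther back than shut.
Start: joints at [1.181, 0.494, 1.345, -0, 1.302, -0.096], TCP at [0.182, 0.598, 0.231] pointing down, gripper open.
Joint ranges: [-2.91, 2.91], [-0.82, 2.16], [0.22, 2.67], [-1.22, 4.37], [0.12, 2.79], [-3.08, 3.08]. Speed limits (rad/s): [1.89, 1.89, 2.57, 3.01, 3.01, 3.01].

### API

Orientations are given as a unit quaternion [x, y, z, w].
In Python, from bench import arm, vision, close_job gives the robot as it stands.
- The arm moves only by the shell command python3 -m crank 'ROWS' [OPENING]. ROWS is a JSON object of lists of equal length, an entry for each row: "xyz": the shift along the tool's x, y, z in m, a list of three; "rot": the turn, a rotation vector about the tool's x, y, z in rad, a list of three. In form: {"xyz": [[tx, ty, tz], ...], "rot": [[wx, wy, wz], ...]}. A call has 1 to 5 rows; each row shifts and turns the commanded pose from where the row before left it, along the tool's axes as they then stand; what a row does not reach is not made up. A row lasts 1/8 s, in which the tool goes at most 62.5 mm and 10.7 degrees, less where a joint would pass 70% of its speed; a pose out of reach is approached as far as the arm can. A call is refused whole if a number of a shift passes 0.0625 or a number of a turn 0.188, either way. A call with a gripper value outside its range is refused whole. OPENING is the opening, from 0 (shut) to 1 (fully open), set as the call begins (- or left out, the last holds). The fingers move at their own pace and stop on an object; the grip force is fixed at half the most. Time passes only in rows, so rows that do not move let the fingers close. It gives the time, the measured TCP pose, the force and the opening at its end, in the units of the state.
- arm.get_obs(): the state, without advancing time (a new reading comes with each control period).
- vision.get_image(name): name is "scene" or "top"; returns a dict with "pixels" (384x512x3 uint8, red, green, blue), "mtx" (3x3 intrinsics, pixels), "k1" (the pictures are not rectified: a ray, as slopes to the right and down, at radius r is drawn at 1 + k1 r^2 times it, then the intrinsics apply), "xyz" and "orientation" of the camera in the world. Camera axes: x right, y down, z forward; pixel columns grow to the right and rows downward; lengths in m; the calibration is good to about 2 mm. A picture is of the moment at which its call begins. There is no depth.
- close_job(): hands the job in, once; it reports no verdict.
The state is a dict: "time": time; "joint_pos": joint angles; "qd": joint speeds; "joint_efforts": joint torques, N m; "tool_pos": TCP position; "eef_rot": TCP orientation; "wrist_force": force on the tool from outside, world axes, zero at the start; "ft_torque": the same for the moment, N m; "finger_gap": finger opening in m.
Only numpy, scipy, OpenCV 4.12 (cv2) and the standard library are available. Lean on these libraries where they do the work, as an engineer would, in place of code of your own. Each camera call takes 0.05 s, during which the arm holds its last target.

## Working session

There is one attempt and no reset: what is moved stays moved. The work goes in short steps, Python scripts to look and compute and a shell command to move; the robot and the scene stay as the last step left them, time stands still between calls to the robot, and variables do not carry over. Pictures are saved under pics/ and viewed, and the job is handed in when it is done.

```bash
mkdir -p pics; ls; cat > h.py <<'E'
import numpy as np,cv2
from scipy.spatial.transform import Rotation as R
from bench import arm,vision
def grab(n,f):
    im=vision.get_image(n); cv2.imwrite(f,im['pixels'][:,:,::-1]); 
    np.savez(f[:-4]+'.npz',**{k:np.array(v) for k,v in im.items()}); return im
def ray(im,uv):
    K=np.array(im['mtx']);k=float(im['k1']);
    d=np.array([(uv[0]-K[0,2])/K[0,0],(uv[1]-K[1,2])/K[1,1]]);s=d.copy()
    for _ in range(20): s=d/(1+k*(s@s))
    v=R.from_quat(im['orientation']).as_matrix()@np.array([s[0],s[1],1.]);return np.array(im['xyz']),v/np.linalg.norm(v)
def onz(im,uv,z):
    o,v=ray(im,uv);return o+v*(z-o[2])/v[2]
def tri(i1,u1,i2,u2):
    o1,a=ray(i1,u1);o2,b=ray(i2,u2)
    t=np.linalg.lstsq(np.c_[a,-b],o2-o1,rcond=None)[0]
    p,q=o1+t[0]*a,o2+t[1]*b;return (p+q)/2,np.linalg.norm(p-q)
def proj(im,p):
    c=R.from_quat(im['orientation']).as_matrix().T@(np.array(p)-np.array(im['xyz']));s=c[:2]/c[2]
    s=s*(1+float(im['k1'])*(s@s));K=np.array(im['mtx']);return np.array([K[0,0]*s[0]+K[0,2],K[1,1]*s[1]+K[1,2]])
def load(f): return dict(np.load(f))
E
python3 - <<'E'
from h import *
for n in('scene','top'):
    im=grab(n,f'pics/{n}0.png');print(n,im['xyz'],im['orientation'],im['k1'],im['mtx'])
print(arm.get_obs(),arm.grip_point_offset)
E
```

```text
pics
scene [0.00849366 1.01547266 0.93084379] [-0.23990322  0.86400803 -0.4275047   0.11478806] -0.13342155771684616 [[425.08569839   0.         263.41648844]
 [  0.         425.08569839 195.02337849]
 [  0.           0.           1.        ]]
top [0.47256747 0.08449331 1.27287462] [ 0.70750016 -0.70578872  0.02492212 -0.02616656] 0.008605761789085892 [[367.22611743   0.         260.44797646]
 [  0.         367.22611743 187.73211409]
 [  0.           0.           1.        ]]
{'time': 0.1, 'joint_pos': array([ 1.18048919e+00,  4.94107479e-01,  1.34608084e+00, -2.72559698e-05,
        1.30250701e+00, -9.54790207e-02]), 'qd': array([-8.16028957e-04, -3.34899869e-03, -1.83972587e-03,  2.63352593e-04,
        7.37349456e-05, -1.16578774e-03]), 'joint_efforts': array([ 2.05623299e-03, -8.83596539e+01, -3.84563899e+01,  2.09220925e-04,
        5.30613805e-03, -5.31016690e-05]), 'tool_pos': array([0.18147501, 0.59772489, 0.23076437]), 'eef_rot': array([ 1.46877130e-01,  9.89154591e-01, -5.38315023e-04, -1.19850720e-04]), 'wrist_force': array([-0.38394857,  0.23004006, -0.16929334]), 'ft_torque': array([ 0.0118367 , -0.01525889, -0.00736464]), 'finger_gap': 0.0851806779988936} 0.0187
```

View pics/scene0.png

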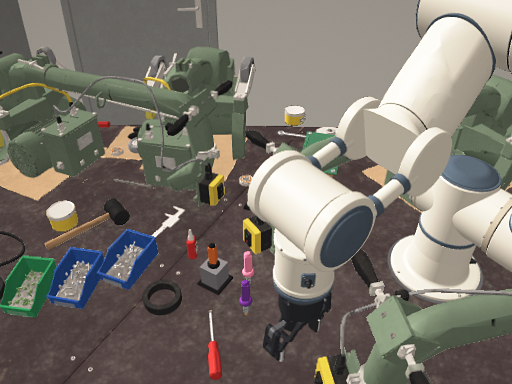

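View pics/top0.png

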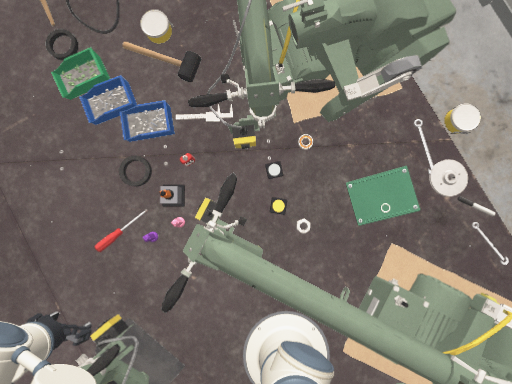

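```bash
python3 - <<'E'
from h import *
s=load('pics/scene0.npz');t=load('pics/top0.npz')
a=s['pixels'][150:384,150:512,::-1];cv2.imwrite('pics/s_a.png',cv2.resize(a,None,fx=2.2,fy=2.2,interpolation=cv2.INTER_CUBIC))
a=t['pixels'][120:300,120:440,::-1];cv2.imwrite('pics/t_a.png',cv2.resize(a,None,fx=2.5,fy=2.5,interpolation=cv2.INTER_CUBIC))
for n,uv,z in [('holder',(171,196),.07),('steel',(275,170),.018),('yellow',(279,206),.018),('spot',(385,208),.07),('base',(285,345),.1),('pink',(178,222),.0),('purple',(150,237),0),('bottle',(187,158),.1)]:
    print(n,onz(t,uv,z).round(3))
print(proj(s,[0,0,0]),proj(t,[0,0,0]))
E
```

```text
holder [0.532 0.38  0.07 ]
steel [0.625 0.037 0.018]
yellow [0.501 0.023 0.018]
spot [ 0.494 -0.32   0.07 ]
base [0.069 0.009 0.1  ]
pink [0.445 0.371 0.   ]
purple [0.394 0.466 0.   ]
bottle [0.653 0.323 0.1  ]
[435.09759338 265.51949061] [285.8965133  355.53998267]
```

View pics/s_a.png

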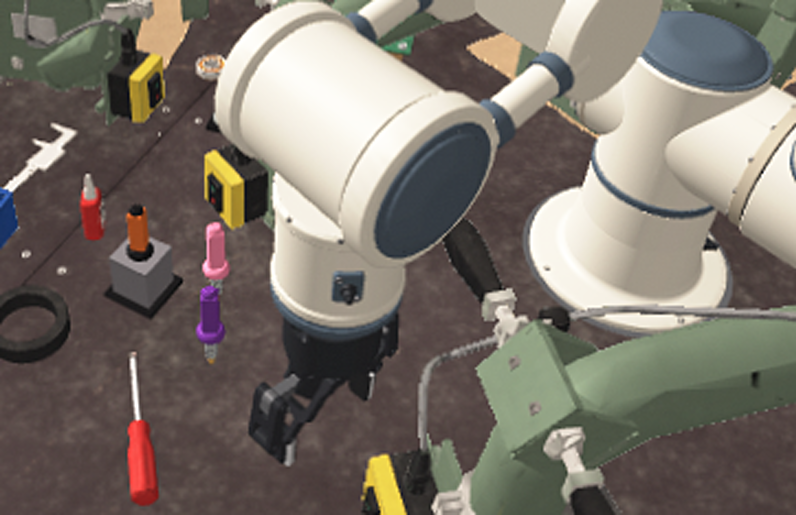

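View pics/t_a.png

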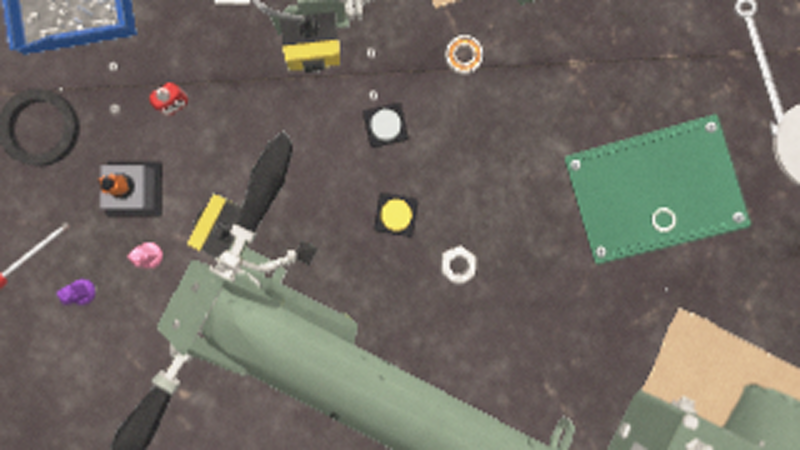

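```bash
python3 - <<'E'
from h import *
s=load('pics/scene0.npz');t=load('pics/top0.npz')
for n,a,b in [('yellowbox',(203,209),(258,236)),('ybox far',(244,142),(212,188)),('near ybox',(106,327),(325,370)),('handletip',(235,178),(248,133)),('probe',(168,194),(212,250)),('handle tip2 near',(167,308),(355,252))]:
    print(n,[x for x in tri(t,a,s,b)])
a=s['pixels'][90:240,150:400,::-1];cv2.imwrite('pics/s_b.png',cv2.resize(a,None,fx=3.2,fy=3.2,interpolation=cv2.INTER_CUBIC))
E
```

```text
yellowbox [array([0.48011516, 0.26410643, 0.10608656]), np.float64(0.01988169085559518)]
ybox far [array([0.70982974, 0.14325562, 0.10805079]), np.float64(0.01347714099941481)]
near ybox [array([0.12972522, 0.55487626, 0.12679625]), np.float64(0.000635011103415215)]
handletip [array([0.56577141, 0.15145869, 0.35755878]), np.float64(0.006054736095076246)]
probe [array([0.53899235, 0.38019992, 0.1159503 ]), np.float64(0.007405292383540548)]
handle tip2 near [array([0.19515925, 0.33342689, 0.24782246]), np.float64(0.04531828201110566)]
```

View pics/s_b.png

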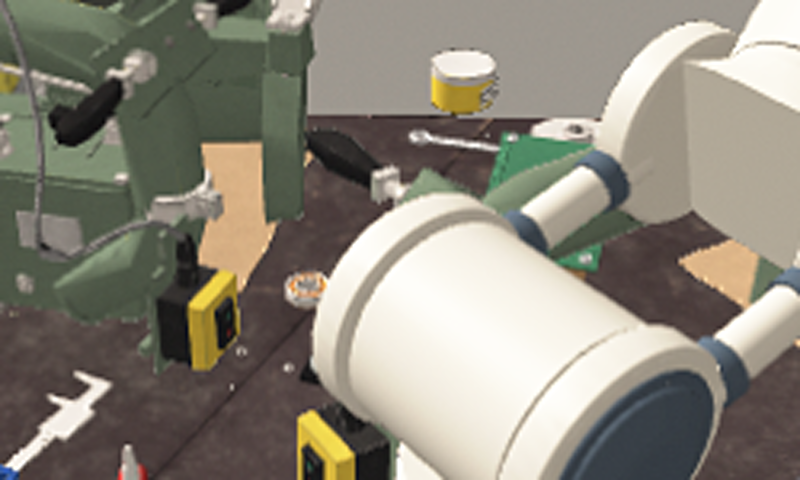

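```bash
python3 - <<'E'
from h import *
s=load('pics/scene0.npz');t=load('pics/top0.npz')
for n,a,b in [('handlebase',(216,214),(269,146))]:
    print(n,[x for x in tri(t,a,s,b)])
a=t['pixels'][220:384,0:512,::-1];cv2.imwrite('pics/t_b.png',cv2.resize(a,(800,256),interpolation=cv2.INTER_CUBIC))
for z in (.2,.3,.4,.5):
  print(z,[onz(t,u,z)[:2].round(3) for u in [(190,250),(215,225),(260,245),(300,310),(330,285),(450,345)]])
# scene: where would beam centre at each z project
for z in (.2,.3,.4,.5): print(z,[proj(s,onz(t,u,z)).round(0) for u in [(216,240),(260,262),(320,298),(400,335)]])
E
```

```text
handlebase [array([0.47461521, 0.19613089, 0.36754583]), np.float64(0.0034725335371904725)]
0.2 [array([0.369, 0.29 ]), array([0.441, 0.218]), array([0.384, 0.087]), array([ 0.2  , -0.027]), array([ 0.271, -0.114]), array([ 0.106, -0.451])]
0.3 [array([0.379, 0.271]), array([0.444, 0.206]), array([0.392, 0.087]), array([ 0.226, -0.017]), array([ 0.29 , -0.095]), array([ 0.14 , -0.401])]
0.4 [array([0.388, 0.252]), array([0.447, 0.193]), array([0.4  , 0.087]), array([ 0.251, -0.007]), array([ 0.308, -0.077]), array([ 0.174, -0.351])]
0.5 [array([0.398, 0.232]), array([0.45 , 0.181]), array([0.409, 0.087]), array([0.276, 0.004]), array([ 0.327, -0.058]), array([ 0.208, -0.301])]
0.2 [array([290., 210.]), array([330., 193.]), array([383., 175.]), array([432., 151.])]
0.3 [array([291., 177.]), array([329., 162.]), array([380., 147.]), array([427., 127.])]
0.4 [array([293., 141.]), array([329., 129.]), array([376., 116.]), array([421., 100.])]
0.5 [array([295., 101.]), array([328.,  92.]), array([372.,  82.]), array([414.,  70.])]
```

View pics/t_b.png

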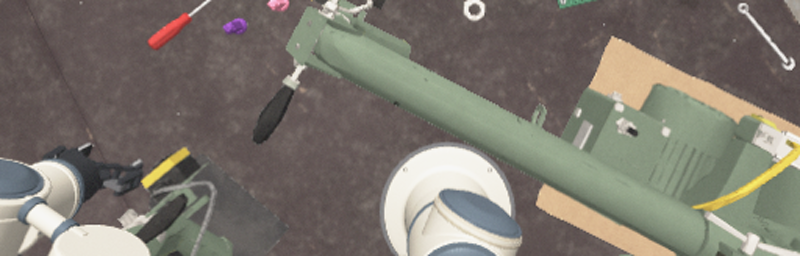

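```bash
python3 - <<'E'
from h import *
s=load('pics/scene0.npz');t=load('pics/top0.npz')
for z in (.23,.3,.4,.45,.5,.55,.6,.7): print(z,proj(s,[.1815,.5977,z]).round(0))
E
python3 -m crank '{"xyz":[[0,0,-0.05],[0,0,-0.05],[0,0,-0.05],[0,0,-0.05],[0,0,-0.05]],"rot":[[0,0,0],[0,0,0],[0,0,0],[0,0,0],[0,0,0]]}'
python3 - <<'E'
from h import *
grab('scene','pics/scene1.png');o=arm.get_obs();print(o)
E
```

```text
0.23 [296. 347.]
0.3 [298. 325.]
0.4 [302. 288.]
0.45 [304. 267.]
0.5 [306. 243.]
0.55 [309. 217.]
0.6 [312. 188.]
0.7 [318. 120.]
time: 0.72
tool_pos: [0.1814, 0.5977, 0.4827]
eef_rot: [0.147, 0.989, -0.0, -0.0]
wrist_force: [0.2, 0.4, -0.1]
finger_gap: 0.0853
{'time': 0.775, 'joint_pos': array([ 1.18051148e+00,  3.74012557e-01,  8.67475450e-01, -1.63686832e-05,
        1.89210738e+00, -9.54709043e-02]), 'qd': array([ 0.00401304, -0.01843222,  0.06710735, -0.00098509, -0.16150377,
       -0.00103719]), 'joint_efforts': array([-4.20097355e-01, -4.20985472e+01, -2.35700476e+01,  6.38506073e-02,
       -2.77895026e+00, -2.47304179e-04]), 'tool_pos': array([0.18175476, 0.59845083, 0.48959903]), 'eef_rot': array([1.46875133e-01, 9.89146959e-01, 3.87939986e-03, 9.69184920e-04]), 'wrist_force': array([-0.79630548, -3.58083958,  4.75410831]), 'ft_torque': array([-0.03013426,  0.00976052,  0.03689694]), 'finger_gap': 0.08532553805338378}
```

View pics/scene1.png

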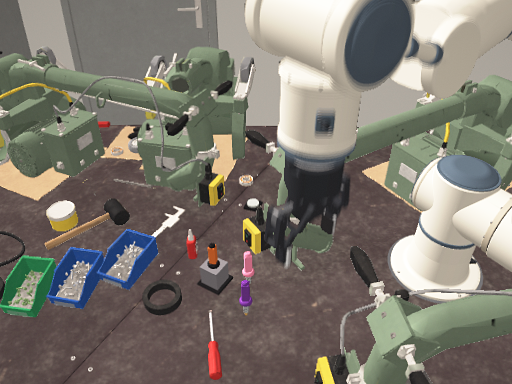

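```bash
python3 - <<'E'
from h import *
s=load('pics/scene0.npz');t=load('pics/top0.npz')
a=cv2.resize(s['pixels'][220:320,165:275,::-1],(560,509),interpolation=cv2.INTER_CUBIC)
b=cv2.resize(t['pixels'][170:225,140:200,::-1],(555,509),interpolation=cv2.INTER_CUBIC)
cv2.imwrite('pics/probe_c.png',cv2.resize(np.hstack([a,b]),(800,365)))
for n,im in(('s',s),('t',t)):
    h=cv2.cvtColor(im['pixels'],cv2.COLOR_RGB2HSV)
    m=cv2.inRange(h,(5,150,90),(16,255,255))
    k,l,st,c=cv2.connectedComponentsWithStats(m)
    print(n,[(st[i].tolist(),c[i].round(1)) for i in range(1,k) if st[i][4]>12])
print(R.from_quat(arm.get_obs()['eef_rot']).as_matrix().round(3))
for z in (.0,.07,.081,.141,.148): print(z,proj(t,[.535,.38,z]).round(1),proj(s,[.535,.38,z]).round(1))
E
```

```text
s [([207, 244, 11, 20, 144], array([212.2, 254.6]))]
t [([161, 190, 10, 8, 40], array([166.6, 193.9]))]
[[-0.957  0.291  0.003]
 [ 0.291  0.957  0.007]
 [-0.001  0.008 -1.   ]]
0.0 [175.9 196.1] [217.3 279.3]
0.07 [171. 195.] [215.7 262.5]
0.081 [170.2 194.8] [215.4 259.7]
0.141 [165.4 193.8] [214. 244.]
0.148 [164.8 193.7] [213.8 242.1]
```

View pics/probe_c.png

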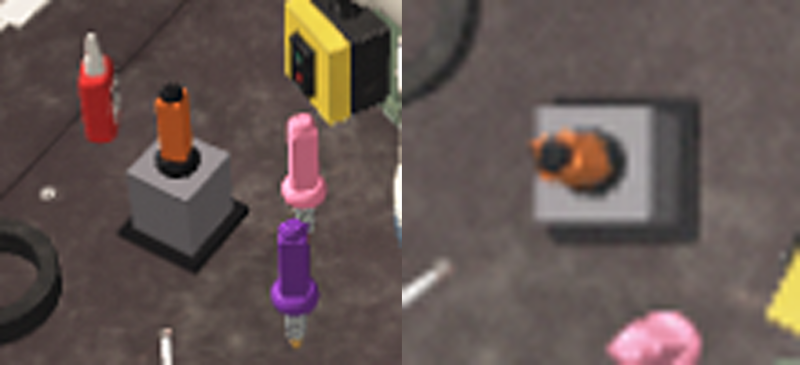

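```bash
python3 - <<'E'
from h import *
s=load('pics/scene0.npz');t=load('pics/top0.npz')
a=cv2.resize(s['pixels'][236:272,194:232,::-1],(440,417),interpolation=cv2.INTER_NEAREST)
b=cv2.resize(t['pixels'][180:208,152:184,::-1],(477,417),interpolation=cv2.INTER_NEAREST)
cv2.imwrite('pics/probe_d.png',cv2.resize(np.hstack([a,b]),(800,364),interpolation=cv2.INTER_NEAREST))
print(s['pixels'][254,203:222].tolist())
E
```

```text
[[81, 67, 64], [83, 68, 66], [85, 71, 67], [87, 75, 72], [84, 75, 75], [152, 79, 46], [159, 73, 30], [158, 73, 30], [158, 73, 32], [158, 74, 32], [158, 73, 31], [157, 73, 31], [142, 66, 27], [143, 64, 25], [103, 73, 62], [91, 79, 75], [95, 80, 78], [93, 79, 76], [91, 77, 74]]
```

View pics/probe_d.png

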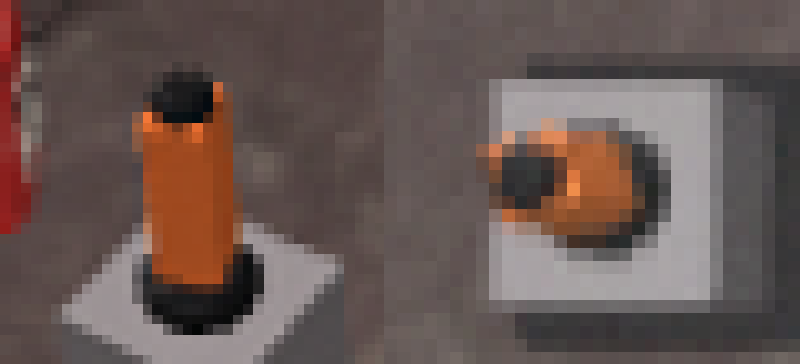

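```bash
python3 - <<'E'
from h import *
s=load('pics/scene0.npz');t=load('pics/top0.npz')
print(tri(t,(162.5,193.2),s,(211.8,244.8)),onz(t,(162.5,193.2),.146),onz(s,(211.8,244.8),.146))
# orange handle centroid (z .11) 
print(onz(t,(166.6,193.9),.118),onz(s,(212.2,254.6),.110))
# holder top by mask in top: grey light
g=cv2.inRange(cv2.cvtColor(t['pixels'],cv2.COLOR_RGB2HSV)[170:225,140:200],(0,0,135),(180,60,255))
ys,xs=np.nonzero(g);print(xs.min()+140,xs.max()+140,ys.min()+170,ys.max()+170)
r=cv2.minAreaRect(np.c_[xs,ys].astype(np.float32));print(r);c=(r[0][0]+140,r[0][1]+170);print(onz(t,c,.07))
E
```

```text
(array([0.53646744, 0.38792635, 0.1439166 ]), np.float64(0.0005478913613141528)) [0.53658543 0.38751381 0.146     ] [0.53480366 0.38949305 0.146     ]
[0.53599858 0.3820944  0.118     ] [0.535641   0.39079934 0.11      ]
140 199 186 224
((32.29999923706055, 33.099998474121094), (60.01606369018555, 34.972103118896484), 10.304845809936523)
[0.50851807 0.37517958 0.07      ]
```

```bash
python3 -m crank '{"xyz":[[-0.05,-0.0124,0],[-0.05,-0.0124,0],[-0.05,-0.0124,0],[-0.05,-0.0124,0],[-0.05,-0.0124,0]],"rot":[[0,0,0],[0,0,0],[0,0,0],[0,0,0],[0,0,0]]}'
python3 -m crank '{"xyz":[[-0.05,-0.0124,0],[-0.05,-0.0124,0],[-0.05,-0.0124,0],[0,0,0],[0,0,0]],"rot":[[0,0,0],[0,0,0],[0,0,0],[0,0,0.18],[0,0,0.18]]}'
python3 -m crank '{"xyz":[[0,0,0],[0,0,0],[0,0,0],[0,0,0]],"rot":[[0,0,0.18],[0,0,0.18],[0,0,0.18],[0,0,0]]}'
python3 - <<'E'
from h import *
grab('scene','pics/scene2.png');grab('top','pics/top2.png');o=arm.get_obs();print(o['joint_pos'],o['tool_pos'],R.from_quat(o['eef_rot']).as_matrix().round(3))
E
```

```text
time: 1.4
tool_pos: [0.404, 0.465, 0.4809]
eef_rot: [0.147, 0.989, -0.0, -0.0]
wrist_force: [-0.4, -0.1, 1.2]
finger_gap: 0.0854
time: 2.02
tool_pos: [0.5361, 0.3863, 0.4805]
eef_rot: [0.325, 0.946, -0.0, -0.0]
wrist_force: [0.1, 0.1, 0.1]
finger_gap: 0.0853
time: 2.52
tool_pos: [0.5355, 0.3869, 0.4809]
eef_rot: [0.562, 0.827, -0.0, -0.0]
wrist_force: [0.4, 0.4, -0.8]
finger_gap: 0.0856
[ 5.35348071e-01  4.44389038e-01  7.76908114e-01 -1.35764669e-05
  1.92080455e+00  1.54773117e-01] [0.53547793 0.38689468 0.48099172] [[-0.371  0.928 -0.   ]
 [ 0.928  0.371 -0.   ]
 [-0.    -0.001 -1.   ]]
```

View pics/scene2.png

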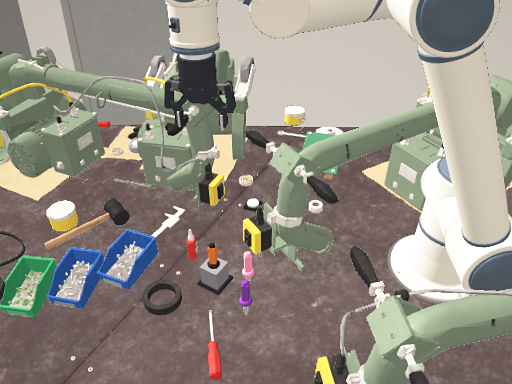

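View pics/top2.png

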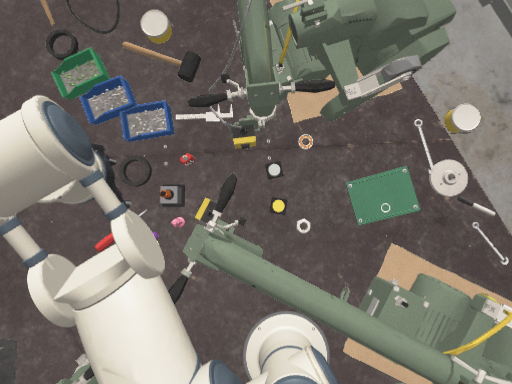

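```bash
python3 - <<'E'
from h import *
from scipy.optimize import least_squares
s=load('pics/scene2.npz');t=load('pics/top0.npz')
for n,a,b in [('near handle tip',(167,308),(336,198)),('near handle base',(186,264),(301,176)),('far handle base',(216,214),(270,146)),('head corner L',(186,252),(276,168)),('head top',(205,230),(287,147))]:
    print(n,[x.round(3) for x in tri(t,a,s,b)])
o2=arm.get_obs()
P=[([1.18048919,.494107,1.346081,1.302507],[.181475,.597725,.230764]),(o2['joint_pos'][[0,1,2,4]],o2['tool_pos'])]
for q,p in P:
    c,sn=np.cos(q[0]),np.sin(q[0]);print(q, p[0]*c+p[1]*sn, -p[0]*sn+p[1]*c, p[2])
a=s['pixels'][70:290,220:512,::-1];cv2.imwrite('pics/s_c.png',cv2.resize(a,(796,600),interpolation=cv2.INTER_CUBIC))
E
```

```text
near handle tip [array([0.244, 0.31 , 0.367]), np.float64(0.005)]
near handle base [array([0.35 , 0.268, 0.362]), np.float64(0.003)]
far handle base [array([0.473, 0.196, 0.368]), np.float64(0.001)]
head corner L [array([0.394, 0.274, 0.372]), np.float64(0.031)]
head top [array([0.426, 0.214, 0.39 ]), np.float64(0.019)]
[1.18048919, 0.494107, 1.346081, 1.302507] 0.621817687106116 0.05959123469102115 0.230764
[0.53534807 0.44438904 0.77690811 1.92080455] 0.6579304358227898 0.05959572381037592 0.4809917215363524
```

View pics/s_c.png

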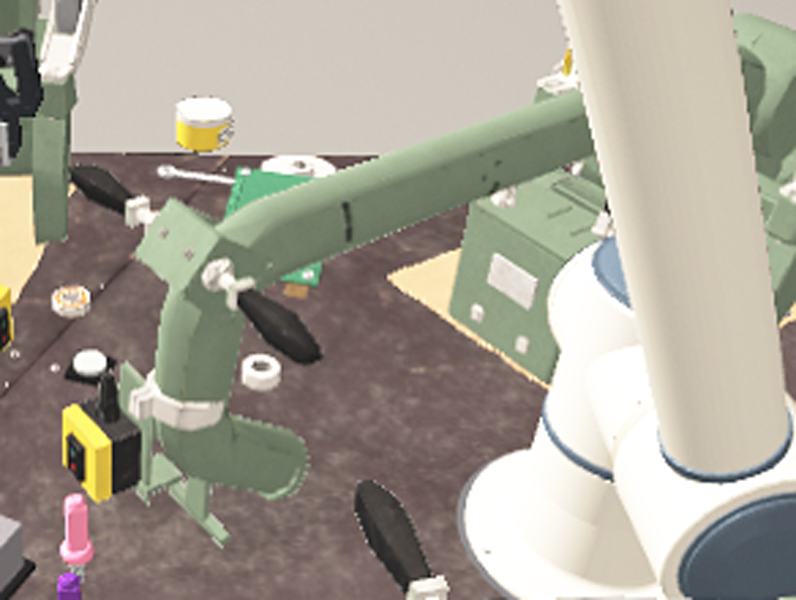

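```bash
python3 - <<'E'
import numpy as np
from scipy.optimize import least_squares
D=[(.494107,1.346081,.62182,.23076),(.374013,.867475,.6197,.4896),(.444389,.776908,.65793,.48099)]
def f(p):
    a,al,b,be,h=p;o=[]
    for j2,j3,r,z in D:
        o+=[a*np.sin(j2+al)+b*np.sin(j2+j3+be)-r, h+a*np.cos(j2+al)+b*np.cos(j2+j3+be)-z]
    return o
for x0 in ([.45,0,.45,0,0],[.45,.2,.45,-.5,0],[.45,-.2,.45,.5,0]):
    r=least_squares(f,x0);print(r.x,np.abs(r.fun).max())
E
```

```text
[ 0.59712243 -0.0008795   0.40222105  0.29843689 -0.07887197] 2.2573053639507457e-05
[ 0.59712243 -0.0008795   0.40222105  0.29843689 -0.07887197] 2.2573052838148477e-05
[ 0.59712243 -0.0008795   0.40222105  0.29843689 -0.07887197] 2.2573054460739428e-05
```

```bash
python3 -m crank '{"xyz":[[0,0,0.06],[0,0,0.06],[0,0,0.06],[0,0,0.06],[0,0,0.06]],"rot":[[0,0,0],[0,0,0],[0,0,0],[0,0,0],[0,0,0]]}'
python3 - <<'E'
from h import *
s=grab('scene','pics/scene3.png');grab('top','pics/top3.png');o=arm.get_obs();print(o['joint_pos'],o['tool_pos'])
p=s['pixels'][60:300,130:330,::-1];cv2.imwrite('pics/s3.png',cv2.resize(p,(500,600),interpolation=cv2.INTER_CUBIC))
E
```

```text
time: 3.25
tool_pos: [0.5353, 0.3868, 0.1796]
eef_rot: [0.561, 0.828, 0.0, 0.0]
wrist_force: [0.6, 1.4, -0.2]
finger_gap: 0.0855
[ 5.35292700e-01  5.96293516e-01  1.31603158e+00 -3.15538854e-05
  1.23989517e+00  1.56057770e-01] [0.53237775 0.3850071  0.17528801]
```

View pics/s3.png

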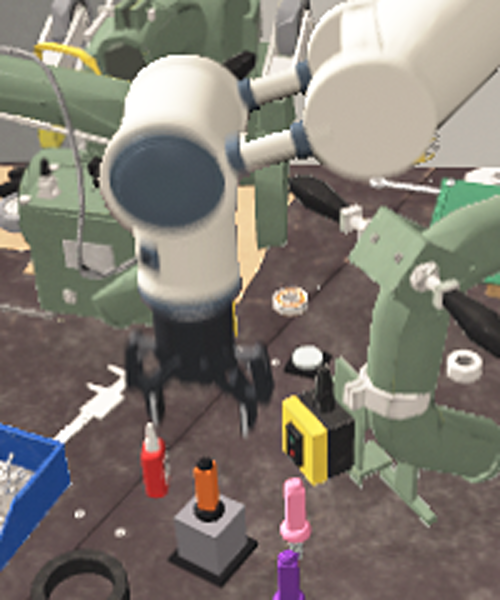

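View pics/top3.png

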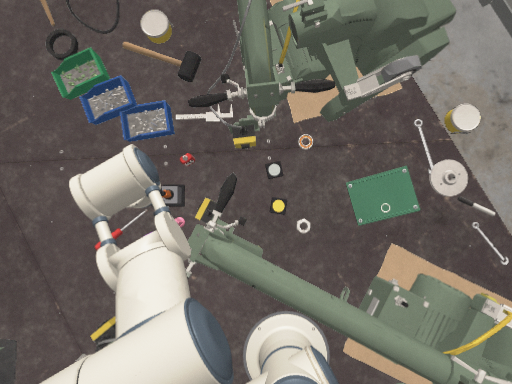

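```bash
python3 -m crank '{"xyz":[[0,0,0.03],[0,0,0.03],[0,0,0.028],[0,0,0],[0,0,0]],"rot":[[0,0,0],[0,0,0],[0,0,0],[0,0,0],[0,0,0]]}'
python3 - <<'E'
from h import *
s=grab('scene','pics/scene4.png');o=arm.get_obs();print(o['tool_pos'],o['wrist_force'])
p=s['pixels'][170:300,150:290,::-1];cv2.imwrite('pics/s4.png',cv2.resize(p,(560,520),interpolation=cv2.INTER_CUBIC))
E
```

```text
time: 3.98
tool_pos: [0.5367, 0.3876, 0.0957]
eef_rot: [0.562, 0.827, 0.001, 0.001]
wrist_force: [0.2, 0.1, 0.5]
finger_gap: 0.0854
[0.53666983 0.38761167 0.09566519] [ 0.15345006 -0.11770679  0.25640531]
```

View pics/s4.png

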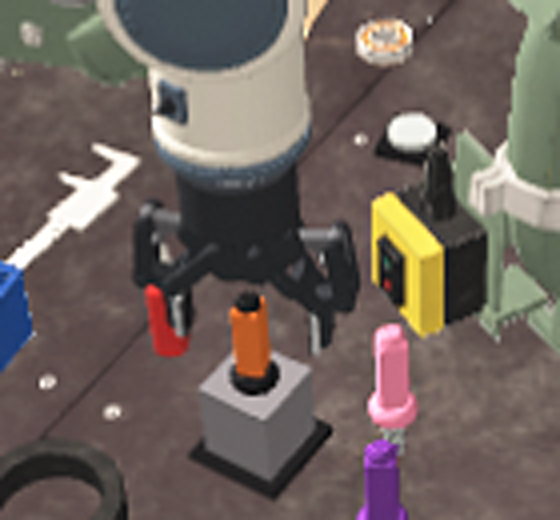

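```bash
python3 -m crank '{"xyz":[[0,0,0.004],[0,0,0],[0,0,0],[0,0,0],[0,0,0]],"rot":[[0,0,0],[0,0,0],[0,0,0],[0,0,0],[0,0,0]]}' 0
python3 -m crank '{"xyz":[[0,0,0],[0,0,0],[0,0,0]],"rot":[[0,0,0],[0,0,0],[0,0,0]]}'
python3 - <<'E'
from h import *
s=grab('scene','pics/scene5.png');o=arm.get_obs();print(o['tool_pos'],o['wrist_force'],o['ft_torque'])
p=s['pixels'][170:300,150:290,::-1];cv2.imwrite('pics/s5.png',cv2.resize(p,(560,520),interpolation=cv2.INTER_CUBIC))
E
```

```text
time: 4.65
tool_pos: [0.5355, 0.3869, 0.0894]
eef_rot: [0.562, 0.827, 0.0, 0.0]
wrist_force: [-0.7, 0.2, 3.4]
finger_gap: 0.0189
time: 5.03
tool_pos: [0.5356, 0.3869, 0.0895]
eef_rot: [0.563, 0.827, 0.0, 0.0]
wrist_force: [-1.2, -0.7, 6.2]
finger_gap: 0.0192
[0.53553465 0.38691627 0.08947636] [-2.00736081 -1.69069339  6.11516873] [-0.26292157  0.23147866  0.0219696 ]
```

View pics/s5.png

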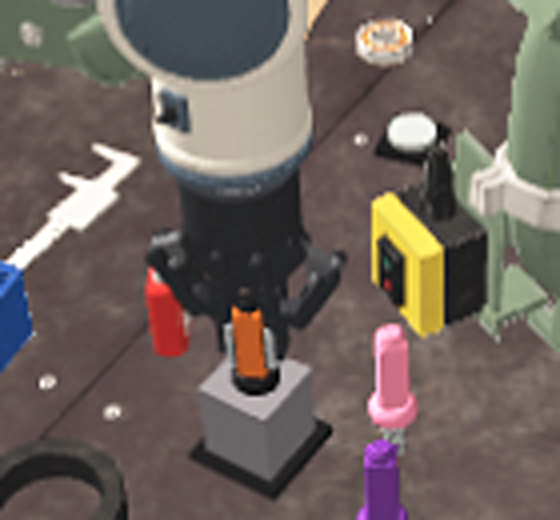

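```bash
python3 -m crank '{"xyz":[[0,0,-0.02],[0,0,-0.04],[0,0,-0.05],[0,0,-0.06],[0,0,-0.06]],"rot":[[0,0,0],[0,0,0],[0,0,0],[0,0,0],[0,0,0]]}'
python3 - <<'E'
from h import *
s=load('pics/scene3.npz');
t0=load('pics/top0.npz');t3=load('pics/top3.npz')
def cen(im,roi,lo,hi):
    x0,y0,x1,y1=roi;h=cv2.cvtColor(im['pixels'],cv2.COLOR_RGB2HSV)[y0:y1,x0:x1]
    m=cv2.inRange(h,lo,hi);k,l,st,c=cv2.connectedComponentsWithStats(m);i=1+st[1:,4].argmax()
    return c[i]+[x0,y0],st[i]
for t in(t0,t3):
    for n,roi,lo,hi,z in[('steel',(262,158,288,184),(0,0,140),(180,60,255),.018),('yel',(265,193,292,219),(22,100,120),(34,255,255),.018)]:
        c,st=cen(t,roi,lo,hi);print(n,c,st,onz(t,c,z))
c,st=cen(s,(235,190,275,220),(0,0,150),(180,60,255));print('scene steel',c,st,onz(s,c,.018))
a=cv2.resize(t0['pixels'][150:240,255:425,::-1],(680,360),interpolation=cv2.INTER_CUBIC);cv2.imwrite('pics/t0c.png',a)
p=s['pixels'][180:230,230:330,::-1];cv2.imwrite('pics/s3c.png',cv2.resize(p,(700,350),interpolation=cv2.INTER_CUBIC))
o=arm.get_obs();print(o['wrist_force'],o['finger_gap'])
E
```

```text
time: 5.7
tool_pos: [0.5351, 0.3867, 0.3208]
eef_rot: [0.563, 0.827, -0.0, -0.0]
wrist_force: [1.5, 0.8, -1.9]
finger_gap: 0.0191
steel [273.77391304 169.33043478] [  6   6  12  12 115] [0.62695135 0.04115548 0.018     ]
yel [278.  205.5] [  7   6  13  14 134] [0.50273561 0.02674697 0.018     ]
steel [273.95412844 169.28440367] [  7   6  11  12 109] [0.62711199 0.04053588 0.018     ]
yel [278.136 205.472] [  7   7  13  12 125] [0.50283226 0.02628266 0.018     ]
scene steel [269.42372881 211.84745763] [ 28  12  12  18 118] [0.54926194 0.05853351 0.018     ]
[ 1.47330716  0.75399881 -1.91608387] 0.01914778671692325
```

View pics/t0c.png

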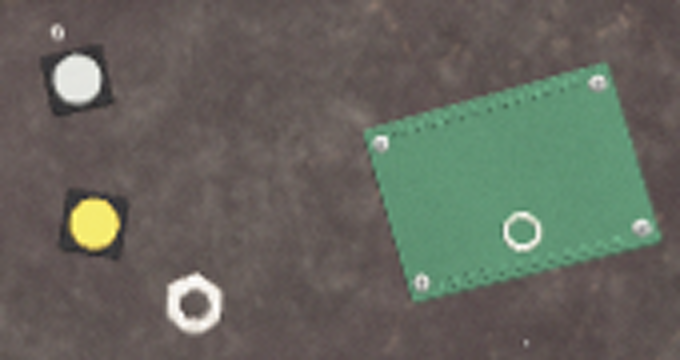

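View pics/s3c.png

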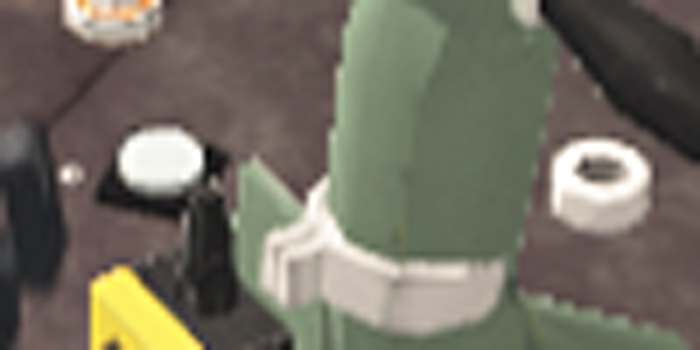

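```bash
python3 -m crank '{"xyz":[[0,0,-0.06],[0,0,-0.06],[0,0,-0.06]],"rot":[[0,0,0],[0,0,0],[0,0,0]]}'
cat > cover.py <<'E'
from h import *
from scipy.optimize import least_squares
s=load('pics/scene3.npz')
print('steel2',onz(s,(252.4,202.4),.018))
for f in('pics/top0.npz','pics/top3.npz'):
    t=load(f)
    print('tri',tri(t,(273.9,169.3),s,(252.4,202.4)))
    h=cv2.cvtColor(t['pixels'],cv2.COLOR_RGB2HSV);m=np.zeros(h.shape[:2],np.uint8)
    roi=(slice(155,240),slice(335,430));m[roi]=cv2.inRange(h,(65,90,60),(90,255,255))[roi]
    m=cv2.morphologyEx(m,cv2.MORPH_CLOSE,np.ones((7,7)))
    c=max(cv2.findContours(m,cv2.RETR_EXTERNAL,cv2.CHAIN_APPROX_NONE)[0],key=cv2.contourArea)
    # quad: fit line to each side
    q=cv2.approxPolyDP(c,8,True)[:,0].astype(float);print(q.tolist())
    pts=c[:,0].astype(float);n=len(q);L=[]
    for i in range(n):
        a,b=q[i],q[(i+1)%n];d=(b-a)/np.linalg.norm(b-a);u=(pts-a)@d;w=np.abs((pts-a)@[-d[1],d[0]])
        P=pts[(u>8)&(u<np.linalg.norm(b-a)-8)&(w<3)]
        vx,vy,x,y=cv2.fitLine(P.astype(np.float32),cv2.DIST_HUBER,0,.01,.01).ravel()
        nn=np.array([-vy,vx]);
        cc=pts.mean(0);off=nn@[x,y];off+=.5*np.sign(off-nn@cc)  # half px outward
        L.append((nn,off))
    C=np.array([np.linalg.solve(np.array([L[i-1][0],L[i][0]]),[L[i-1][1],L[i][1]]) for i in range(n)])
    print(C.round(1).tolist())
    # ring
    sub=h[195:222,372:400];mw=cv2.inRange(sub,(0,0,150),(180,75,255));ys,xs=np.nonzero(mw);
    (rx,ry),wh,_=cv2.fitEllipse(np.c_[xs,ys].astype(np.float32));rc=np.array([xs.mean()*.5+rx*.5+372,ys.mean()*.5+ry*.5+195]);print('ring',rc,(rx+372,ry+195),wh,len(xs))
    # order corners
    X=np.array([[-.1,.075],[.1,.075],[.1,-.075],[-.1,-.075]])  # x upslope(right), +y plate = up in image
    cc=C.mean(0);
    lab=[min(C,key=lambda p:np.linalg.norm(p-np.array(g))) for g in[(346,182),(407,165),(421,209),(359,225)]]
    def pose(p):
        yaw=p[3];th=p[4];u=np.array([np.cos(yaw)*np.cos(th),np.sin(yaw)*np.cos(th),np.sin(th)]);v=np.array([-np.sin(yaw),np.cos(yaw),0]);return u,v,np.cross(u,v)
    def res(p,free):
        pp=np.r_[p[:2],.0697,p[2],.3] if not free else np.r_[p[:3],p[3],.3]
        u,v,_=pose(pp);return np.concatenate([proj(t,pp[:3]+a*u+b*v)-l for (a,b),l in zip(X,lab)])
    for free,x0 in((0,[.52,-.3,-1.3]),(1,[.52,-.3,.07,-1.3])):
        r=least_squares(res,x0,args=(free,));print(free,r.x.round(4),np.abs(r.fun).max().round(2))
        pp=np.r_[r.x[:2],.0697,r.x[2],.3] if not free else np.r_[r.x[:4],.3]
        u,v,nrm=pose(pp);o,d=ray(t,rc);S=o+d*((pp[:3]-o)@nrm)/(d@nrm);print('spot',S.round(4),'n',nrm.round(4),'plate xy',((S-pp[:3])@u).round(4),((S-pp[:3])@v).round(4))
E
python3 cover.py; python3 -c "
from h import *
o=arm.get_obs();print(o['tool_pos'],o['wrist_force'],o['joint_pos'],R.from_quat(o['eef_rot']).as_matrix().round(4))"
```

```text
time: 6.08
tool_pos: [0.5351, 0.3867, 0.501]
eef_rot: [0.563, 0.827, -0.0, -0.0]
wrist_force: [1.3, 1.4, -1.5]
finger_gap: 0.0193
steel2 [0.62515177 0.04499362 0.018     ]
tri (array([0.62770347, 0.04066183, 0.01398549]), np.float64(0.00034129352168192997))
[[406.0, 167.0], [347.0, 183.0], [358.0, 223.0], [419.0, 209.0]]
[[405.9, 166.2], [345.9, 183.8], [358.5, 224.3], [419.2, 209.4]]
ring [385.2986261  207.54849604] (385.2699794769287, 207.53335571289062) (8.630033493041992, 8.810141563415527) 55
0 [ 0.5334 -0.3101 -1.2932] 1.49
spot [ 0.4957 -0.3213  0.0698] n [-0.081   0.2842  0.9553] plate xy 0.0005 -0.0394
1 [ 0.5355 -0.3238  0.0286 -1.2936] 0.65
spot [ 0.4965 -0.3352  0.0286] n [-0.0809  0.2842  0.9553] plate xy 0.0003 -0.0406
tri (array([0.62770347, 0.04066183, 0.01398549]), np.float64(0.00034129352168192997))
[[406.0, 167.0], [346.0, 184.0], [358.0, 224.0], [418.0, 210.0]]
[[406.1, 166.3], [345.8, 183.3], [357.9, 224.6], [419.1, 209.6]]
ring [385.07926372 207.43820023] (385.0853567123413, 207.3885955810547) (8.33764362335205, 8.800673484802246) 41
0 [ 0.5333 -0.3096 -1.3011] 1.08
spot [ 0.4961 -0.3206  0.0699] n [-0.0787  0.2848  0.9553] plate xy 0.0007 -0.0388
1 [ 0.535  -0.321   0.0354 -1.3015] 0.44
spot [ 0.4967 -0.3321  0.0355] n [-0.0786  0.2849  0.9553] plate xy 0.0005 -0.0399
[0.5351285  0.38667066 0.50104892] [ 1.30249974  1.43045345 -1.54276581] [5.35302908e-01 4.46400060e-01 7.23566791e-01 3.56624789e-05
 1.97184147e+00 1.59356645e-01] [[-3.672e-01  9.302e-01 -2.000e-04]
 [ 9.302e-01  3.672e-01 -1.000e-04]
 [-0.000e+00 -2.000e-04 -1.000e+00]]
```

```bash
python3 - <<'E'
from h import *
s=load('pics/scene3.npz');t0=load('pics/top0.npz');s0=load('pics/scene0.npz')
cv2.imwrite('pics/fm_s.png',cv2.resize(s0['pixels'][40:220,110:290,::-1],(600,600),interpolation=cv2.INTER_CUBIC))
cv2.imwrite('pics/fm_t.png',cv2.resize(t0['pixels'][50:190,170:360,::-1],(800,589),interpolation=cv2.INTER_CUBIC))
E
```

```text
(no output)
```

View pics/fm_s.png

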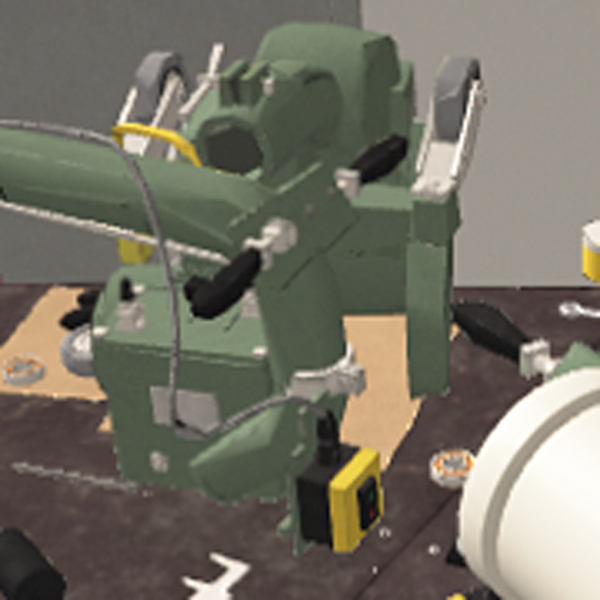

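View pics/fm_t.png

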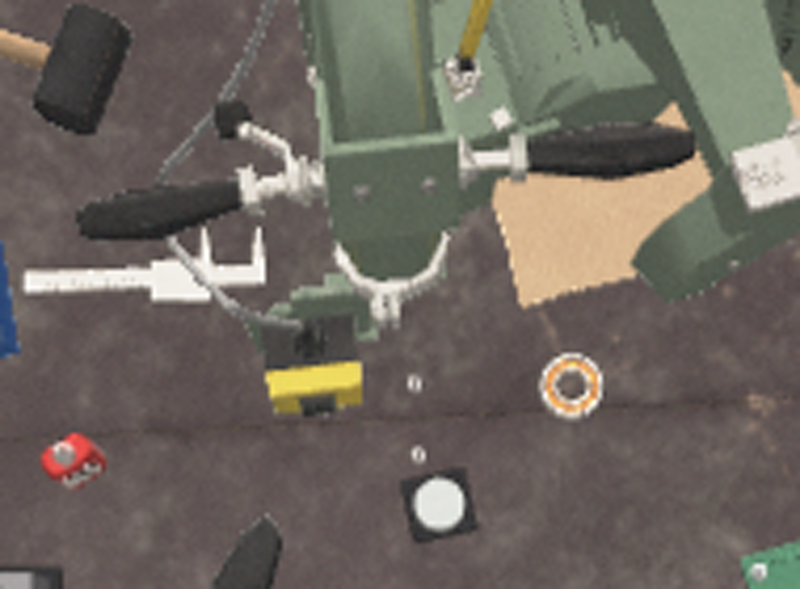

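```bash
python3 - <<'E'
from h import *
s=load('pics/scene0.npz');t=load('pics/top0.npz')
for n,a,b in [('L tip',(189,102.2),(168.5,130)),('R tip',(334.6,83.3),(231.5,83)),('clamp',(261.5,124),(216,152))]:
    print(n,[x.round(3) for x in tri(t,a,s,b)])
print(onz(t,(262,112),.3),onz(t,(262,90),.4),onz(t,(300,90),.4))
E
```

```text
L tip [array([0.754, 0.267, 0.368]), np.float64(0.002)]
R tip [array([ 0.801, -0.102,  0.364]), np.float64(0.006)]
clamp [array([0.738, 0.084, 0.206]), np.float64(0.0)]
[0.74766761 0.08261882 0.3       ] [0.77372236 0.0829307  0.4       ] [ 0.77387407 -0.009324    0.4       ]
```

```bash
python3 - <<'E'
from h import *
s=load('pics/scene3.npz');t=load('pics/top3.npz')
for L in(.33,.36,.39,.42):
    print(L,[proj(s,np.array([.5353,.3868,.1796+L])+d*np.array([-.51,.86,0])).round(0).tolist() for d in(-.1,-.05,0,.05,.1,.15)],proj(t,[.5353,.3868,.1796+L]).round(0))
a=cv2.resize(s['pixels'][60:210,150:300,::-1],(400,400),interpolation=cv2.INTER_CUBIC);b=cv2.resize(t['pixels'][120:270,50:200,::-1],(400,400),interpolation=cv2.INTER_CUBIC)
cv2.imwrite('pics/w3.png',np.hstack([a,b]))
E
```

```text
0.33 [[206.0, 100.0], [204.0, 110.0], [201.0, 120.0], [198.0, 132.0], [195.0, 144.0], [191.0, 158.0]] [116. 184.]
0.36 [[205.0, 88.0], [203.0, 98.0], [200.0, 108.0], [197.0, 119.0], [193.0, 131.0], [190.0, 144.0]] [110. 183.]
0.39 [[205.0, 76.0], [202.0, 85.0], [199.0, 94.0], [196.0, 105.0], [192.0, 117.0], [188.0, 130.0]] [104. 181.]
0.42 [[204.0, 63.0], [201.0, 71.0], [198.0, 81.0], [194.0, 91.0], [191.0, 102.0], [186.0, 114.0]] [ 97. 180.]
```

View pics/w3.png

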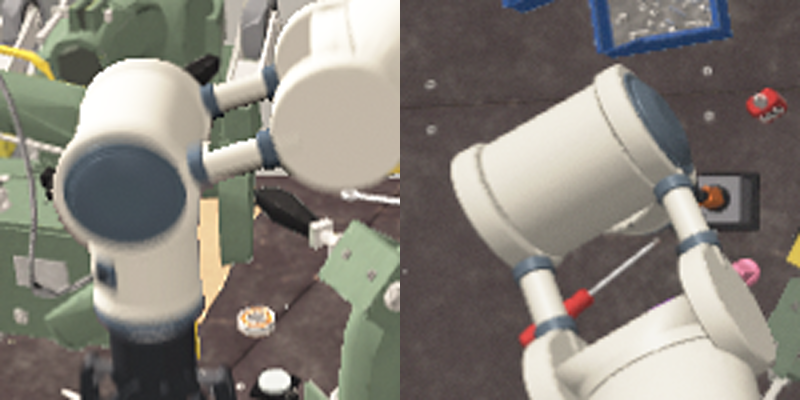

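```bash
python3 -m crank '{"xyz":[[-0.0508,-0.0059,0],[-0.0508,-0.0059,0],[-0.0508,-0.0059,0],[-0.0508,-0.0059,0],[-0.0508,-0.0059,0]],"rot":[[0,0,0],[0,0,0],[0,0,0],[0,0,0],[0,0,0]]}'
python3 -m crank '{"xyz":[[-0.0508,-0.0059,0],[-0.0508,-0.0059,0],[0,0,0],[0,0,0]],"rot":[[0,0,0],[0,0,0],[0,0,0],[0,0,0]]}'
python3 - <<'E'
from h import *
s=grab('scene','pics/scene6.png');grab('top','pics/top6.png');o=arm.get_obs();print(o['tool_pos'],o['wrist_force'],o['ft_torque'],o['joint_pos'],R.from_quat(o['eef_rot']).as_matrix().round(4))
E
```

```text
time: 6.7
tool_pos: [0.6015, 0.1382, 0.4989]
eef_rot: [0.562, 0.827, -0.0, -0.0]
wrist_force: [0.5, -0.5, -2.2]
finger_gap: 0.0197
time: 7.2
tool_pos: [0.6276, 0.0411, 0.499]
eef_rot: [0.563, 0.827, -0.0, -0.0]
wrist_force: [-0.2, 0.2, -1.8]
finger_gap: 0.0195
[0.62746784 0.04197793 0.49928179] [ 0.68422872  0.46609019 -2.88155586] [ 0.03369365  0.11508307 -0.00741938] [-2.82227750e-02  3.86142174e-01  8.24522434e-01  2.15894158e-04
  1.93098911e+00 -4.05312333e-01] [[-3.683e-01  9.297e-01 -1.000e-04]
 [ 9.297e-01  3.683e-01  2.000e-04]
 [ 2.000e-04  0.000e+00 -1.000e+00]]
```

View pics/scene6.png

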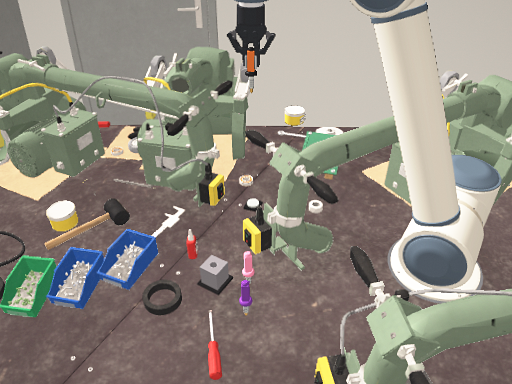

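```bash
python3 -m crank '{"xyz":[[0,0,0.06],[0,0,0.06],[0,0,0.06],[0,0,0.06],[0,0,0.06]],"rot":[[0,0,0],[0,0,0],[0,0,0],[0,0,0],[0,0,0]]}'
python3 -m crank '{"xyz":[[0,0,0.05],[0,0,0.02],[0,0,0],[0,0,0],[0,0,0]],"rot":[[0,0,0],[0,0,0],[0,0,0],[0,0,0],[0,0,0]]}'
python3 - <<'E'
from h import *
s=grab('scene','pics/scene7.png');t=grab('top','pics/top7.png');o=arm.get_obs();print(o['tool_pos'],o['wrist_force'],o['ft_torque'])
a=cv2.resize(s['pixels'][130:230,205:305,::-1],(400,400),interpolation=cv2.INTER_CUBIC);b=cv2.resize(t['pixels'][120:220,225:325,::-1],(400,400),interpolation=cv2.INTER_CUBIC)
cv2.imwrite('pics/w7.png',np.hstack([a,b]))
print(proj(s,o['tool_pos']),proj(s,o['tool_pos']-[0,0,.0755]))
E
```

```text
time: 7.92
tool_pos: [0.6274, 0.0423, 0.1979]
eef_rot: [0.562, 0.827, 0.0, 0.0]
wrist_force: [1.0, -0.0, -2.2]
finger_gap: 0.0194
time: 8.55
tool_pos: [0.6284, 0.0412, 0.1307]
eef_rot: [0.562, 0.827, 0.001, 0.001]
wrist_force: [-0.6, 0.8, -1.9]
finger_gap: 0.0192
[0.62816592 0.04105752 0.13033429] [ 0.19379891  0.13851205 -0.81544752] [0.03949104 0.02284493 0.0006304 ]
[251.95494497 174.82167071] [252.16497742 193.0374092 ]
```

View pics/w7.png

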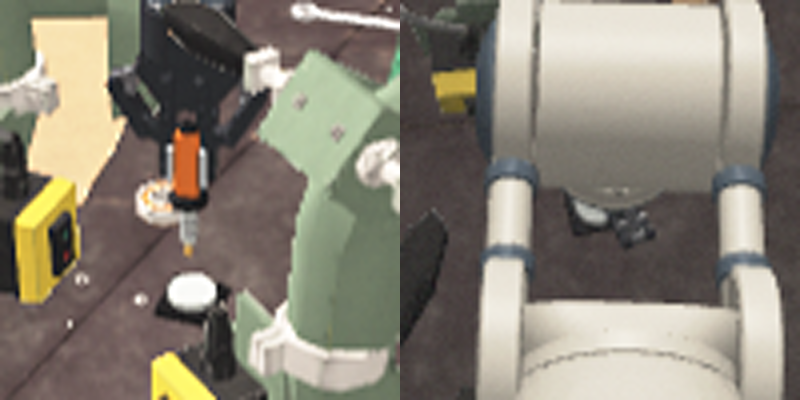

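```bash
python3 -c "
from h import *
s=load('pics/scene7.npz');print(proj(s,[.628,.041,.018]))"
python3 -m crank '{"xyz":[[0,0,0.02],[0,0,0.012],[0,0,0],[0,0,0]],"rot":[[0,0,0],[0,0,0],[0,0,0],[0,0,0]]}'
python3 -m crank '{"xyz":[[0,0,0.004],[0,0,0.003],[0,0,0],[0,0,0]],"rot":[[0,0,0],[0,0,0],[0,0,0],[0,0,0]]}'
python3 - <<'E'
from h import *
s=grab('scene','pics/scene8.png');o=arm.get_obs();print(o['tool_pos'],o['wrist_force'],o['ft_torque'])
a=cv2.resize(s['pixels'][150:220,215:285,::-1],(560,560),interpolation=cv2.INTER_CUBIC)
cv2.imwrite('pics/w8.png',a)
E
```

```text
[252.31405096 201.52105798]
time: 9.15
tool_pos: [0.628, 0.041, 0.0978]
eef_rot: [0.563, 0.827, 0.0, 0.0]
wrist_force: [0.2, -0.6, -2.1]
finger_gap: 0.0193
time: 9.65
tool_pos: [0.6279, 0.041, 0.0905]
eef_rot: [0.562, 0.827, 0.0, 0.0]
wrist_force: [1.1, -0.1, 0.5]
finger_gap: 0.0192
[0.62786354 0.04098348 0.09044967] [0.90369342 0.2790642  1.0034467 ] [ 0.01014873 -0.30193132  0.02348205]
```

View pics/w8.png

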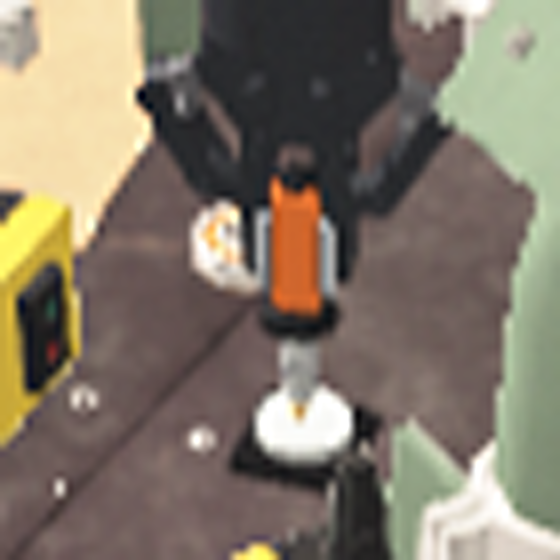

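```bash
python3 -m crank '{"xyz":[[0,0,0.002],[0,0,0],[0,0,0],[0,0,0],[0,0,0]],"rot":[[0,0,0],[0,0,0],[0,0,0],[0,0,0],[0,0,0]]}'
python3 -m crank '{"xyz":[[0,0,0],[0,0,0],[0,0,0],[0,0,0],[0,0,0]],"rot":[[0,0,0],[0,0,0],[0,0,0],[0,0,0],[0,0,0]]}'
python3 -m crank '{"xyz":[[0,0,0],[0,0,0],[0,0,0]],"rot":[[0,0,0],[0,0,0],[0,0,0]]}'
python3 - <<'E'
from h import *
F=[]
for i in range(6):
    s=grab('scene','pics/scene9.png');o=arm.get_obs();F.append(o['wrist_force'])
print(o['tool_pos'],np.mean(F,0),np.std(F,0),o['time'],o['joint_pos'])
E
```

```text
time: 10.32
tool_pos: [0.6277, 0.041, 0.0883]
eef_rot: [0.562, 0.827, -0.0, 0.0]
wrist_force: [1.4, -0.0, 0.9]
finger_gap: 0.0197
time: 10.95
tool_pos: [0.6277, 0.041, 0.0883]
eef_rot: [0.562, 0.827, -0.0, 0.0]
wrist_force: [0.5, 0.8, 0.9]
finger_gap: 0.0191
time: 11.32
tool_pos: [0.6277, 0.041, 0.0883]
eef_rot: [0.562, 0.827, 0.0, 0.0]
wrist_force: [0.9, -0.1, 1.2]
finger_gap: 0.0198
[0.62769964 0.04098062 0.08829319] [0.91327797 0.10233069 1.17691958] [0.69867399 0.34656602 0.31830825] 11.625 [-2.96890196e-02  6.57405318e-01  1.47851017e+00 -1.54978642e-05
  1.00560263e+00 -4.05689119e-01]
```

```bash
python3 -m crank '{"xyz":[[0,0,-0.03],[0,0,-0.06],[0,0,-0.06],[0,0,-0.012],[0,0,0]],"rot":[[0,0,0],[0,0,0],[0,0,0],[0,0,0],[0,0,0]]}'
python3 -m crank '{"xyz":[[-0.0423,-0.042,0],[-0.0423,-0.042,0],[-0.0423,-0.042,0],[-0.0423,-0.042,0],[-0.0423,-0.042,0]],"rot":[[0,0,0],[0,0,0],[0,0,0],[0,0,0],[0,0,0]]}'
python3 -m crank '{"xyz":[[-0.0423,-0.042,0],[0,0,0],[0,0,0],[0,0,0],[0,0,0]],"rot":[[0,0,0],[0.0153,-0.149,0],[0.0153,-0.149,0],[0,0,0],[0,0,0]]}'
python3 - <<'E'
from h import *
s=grab('scene','pics/scene10.png');t=grab('top','pics/top10.png');o=arm.get_obs();print(o['tool_pos'],o['wrist_force'],o['ft_torque'],o['joint_pos']);M=R.from_quat(o['eef_rot']).as_matrix();print(M.round(4))
print(proj(s,[.496,-.321,.07]),proj(t,o['tool_pos']+.0755*M[:,2]))
tg=np.array([.4868,-.2881,.1801]);print((M.T@(tg-o['tool_pos'])).round(4))
E
```

```text
time: 12.25
tool_pos: [0.6274, 0.041, 0.2501]
eef_rot: [0.563, 0.827, 0.0, 0.0]
wrist_force: [-0.0, 0.4, -2.8]
finger_gap: 0.0191
time: 12.88
tool_pos: [0.508, -0.2339, 0.2479]
eef_rot: [0.562, 0.827, -0.0, -0.002]
wrist_force: [-0.5, -0.2, -1.2]
finger_gap: 0.0197
time: 13.5
tool_pos: [0.4863, -0.2872, 0.2491]
eef_rot: [0.556, 0.818, -0.096, 0.112]
wrist_force: [-0.7, -0.0, -1.4]
finger_gap: 0.0192
[ 0.48663426 -0.28797498  0.24967178] [-0.70195019 -0.36476122 -0.91319858] [ 0.17472578  0.13404401 -0.06538179] [-0.51716189  0.31343707  1.64384253 -0.25074922  0.98477028 -0.77456712]
[[-0.3552  0.9315  0.0786]
 [ 0.8881  0.3625 -0.2826]
 [-0.2917 -0.0305 -0.956 ]]
[330.95682569 152.29170891] [393.51261873 207.93295071]
[0.0201 0.0022 0.0666]
```

View pics/scene10.png

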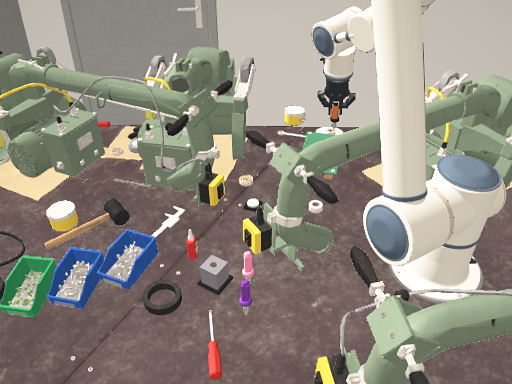

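View pics/top10.png

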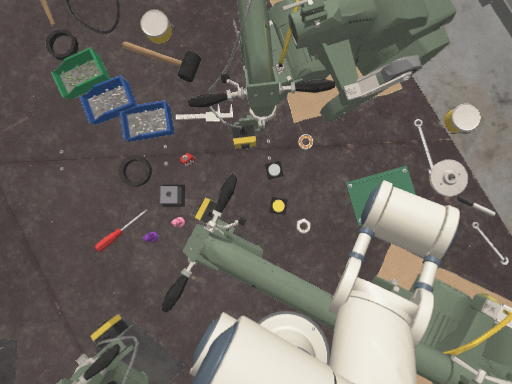

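```bash
python3 - <<'E'
from h import *
s=load('pics/scene10.npz')
cv2.imwrite('pics/s10.png',cv2.resize(s['pixels'][80:190,280:390,::-1],(600,600),interpolation=cv2.INTER_CUBIC))
E
```

```text
(no output)
```

View pics/s10.png

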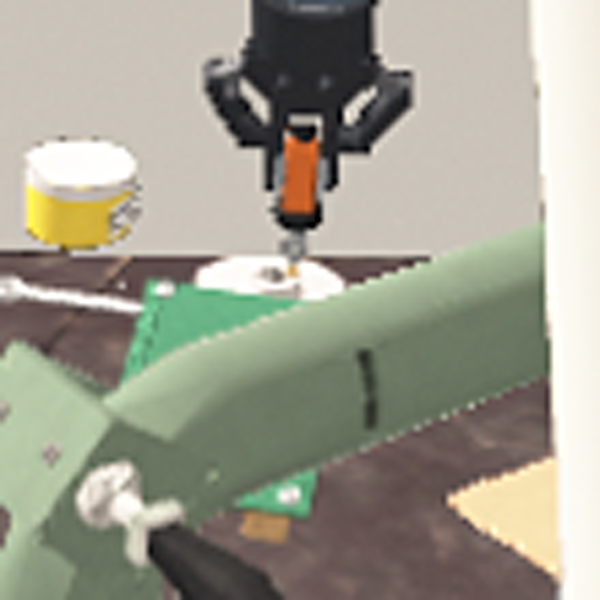

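```bash
python3 - <<'E'
from h import *
s=load('pics/scene10.npz');t=load('pics/top0.npz')
yaw=-1.297;th=.3;u=np.array([np.cos(yaw)*np.cos(th),np.sin(yaw)*np.cos(th),np.sin(th)]);v=np.array([-np.sin(yaw),np.cos(yaw),0]);n=np.cross(u,v)
C=np.array([.5333,-.3098,.0697])
f=lambda p:((proj(s,p)-[280,80])*600/110).round(0)
for a,b in[(-.1,.075),(.1,.075),(.1,-.075),(-.1,-.075)]: print('corner',a,b,proj(t,C+a*u+b*v+.002*n).round(1),'s10',f(C+a*u+b*v+.002*n))
# screws measured in top
for p in[(380,144),(599,83),(643,228),(421,283)]:
    px=np.array([255+p[0]/4-.4,150+p[1]/4-.4]);o,d=ray(t,px);P=C+.006*n;S=o+d*((P-o)@n)/(d@n);print('screw',px,((S-P)@u).round(4),((S-P)@v).round(4),f(S))
print(tri(t,(255+421/4-.4,150+283/4-.4),s,(280+288/5.4545-.4,80+493/5.4545-.4)))
E
```

```text
corner -0.1 0.075 [344.9 182.6] s10 [ 91. 476.]
corner 0.1 0.075 [406.3 165.1] s10 [147. 272.]
corner 0.1 -0.075 [420.3 210.3] s10 [349. 300.]
corner -0.1 -0.075 [357.7 225.9] s10 [307. 509.]
screw [349.6 185.6] -0.0878 0.0611 [114. 462.]
screw [404.35 170.35] 0.0894 0.0606 [163. 281.]
screw [415.35 206.6 ] 0.0888 -0.0596 [326. 304.]
screw [359.85 220.35] -0.088 -0.0588 [286. 489.]
(array([ 0.45367778, -0.24353478,  0.04720837]), np.float64(0.00048121807813048315))
```

```bash
python3 -m crank '{"xyz":[[0.01,0.0011,0.033],[0.01,0.0011,0.033],[0,0,0],[0,0,0],[0,0,0]],"rot":[[0,0,0],[0,0,0],[0,0,0],[0,0,0],[0,0,0]]}'
cat > st.py <<'E'
from h import *
import sys
n=np.array([-.0795,.2845,.9553]);n/=np.linalg.norm(n);S=np.array([.496,-.321,.0698])
F=[];T=[]
for i in range(int(sys.argv[1])):
    s=grab('scene',sys.argv[2]);o=arm.get_obs();F.append(o['wrist_force']);T.append(o['ft_torque'])
M=R.from_quat(o['eef_rot']).as_matrix();tip=o['tool_pos']+.0755*M[:,2]
print(o['time'],o['tool_pos'],'tilt err',np.degrees(np.arccos(-M[:,2]@n)),'rotvec fix tool',np.cross(M[:,2],-n)@M)
print('tip-S in tool axes to go',(S-tip)@M,'height over plate',(tip-S)@n,'F',np.mean(F,0),'Fn',np.mean(F,0)@n,np.std(F,0).max(),'T',np.mean(T,0))
print(o['joint_pos'])
a=cv2.resize(s['pixels'][80:190,280:390,::-1],(600,600),interpolation=cv2.INTER_CUBIC);cv2.imwrite(sys.argv[2].replace('.png','c.png'),a)
E
python3 st.py 4 pics/scene11.png
```

```text
time: 14.22
tool_pos: [0.4874, -0.2884, 0.1827]
eef_rot: [0.556, 0.817, -0.096, 0.115]
wrist_force: [-0.4, -0.4, -2.2]
finger_gap: 0.0193
14.425 [ 0.48695095 -0.28795696  0.18198065] tilt err 0.06719455369725506 rotvec fix tool [1.03786722e-03 5.46087500e-04 3.11553087e-18]
tip-S in tool axes to go [ 0.00049039 -0.0002561   0.04179416] height over plate 0.041794666857786905 F [ 0.51120899 -0.0089645  -1.73899395] Fn -1.7045729582270555 0.4368253016034588 T [ 0.23542652  0.0424646  -0.00487088]
[-0.51627502  0.39934472  1.731794   -0.28954959  0.81464224 -0.71346342]
```

View pics/scene11c.png

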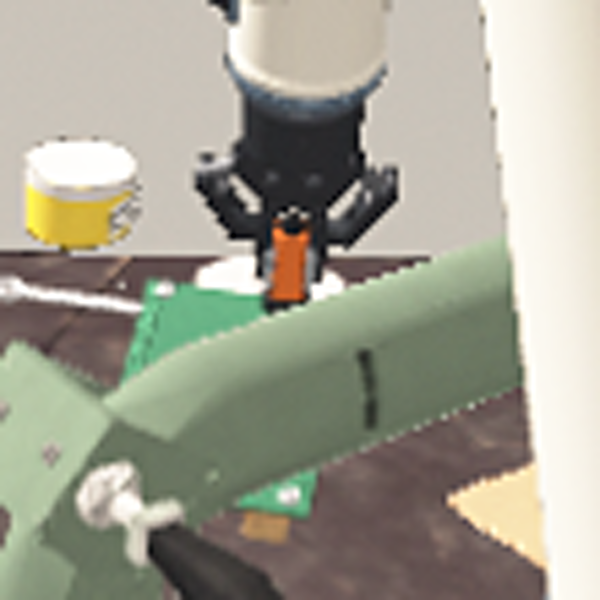

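```bash
python3 -m crank '{"xyz":[[0.0005,-0.0002,0.018],[0,0,0.016],[0,0,0],[0,0,0]],"rot":[[0.001,0.0005,0],[0,0,0],[0,0,0],[0,0,0]]}'
python3 st.py 8 pics/scene12.png
python3 -m crank '{"xyz":[[0,0,0.005],[0,0,0.004],[0,0,0.003],[0,0,0],[0,0,0]],"rot":[[0,0,0],[0,0,0],[0,0,0],[0,0,0],[0,0,0]]}'
python3 st.py 8 pics/scene13.png
```

```text
time: 14.92
tool_pos: [0.4891, -0.2971, 0.1489]
eef_rot: [0.556, 0.817, -0.096, 0.114]
wrist_force: [1.0, 0.1, -2.0]
finger_gap: 0.0194
15.325 [ 0.48906876 -0.29709753  0.14883633] tilt err 0.04251154224628102 rotvec fix tool [-4.50078092e-04 -5.89867547e-04 -2.33395384e-18]
tip-S in tool axes to go [-0.000498    0.00023466  0.00736017] height over plate 0.007360571904170104 F [ 0.2261607   0.1652536  -1.72968341] Fn -1.623446479088477 0.48830052248562245 T [ 0.22185798  0.07169828 -0.02376765]
[-0.5297209   0.45510821  1.75275296 -0.30949955  0.73992594 -0.69638591]
time: 15.95
tool_pos: [0.49, -0.3005, 0.1373]
eef_rot: [0.556, 0.818, -0.096, 0.114]
wrist_force: [-0.0, 1.2, 1.0]
finger_gap: 0.0193
16.35 [ 0.49000293 -0.30053157  0.13725299] tilt err 0.0472306555272321 rotvec fix tool [-4.89335795e-04 -6.63378483e-04  2.27174461e-18]
tip-S in tool axes to go [-0.0005205   0.00025409 -0.00475756] height over plate -0.004757091329296071 F [-0.11032031  0.92146858  1.22900085] Fn 1.4450949636584158 0.5631234623601915 T [0.23308975 0.00394218 0.02489619]
[-0.53467606  0.47540707  1.75863187 -0.31730763  0.71388437 -0.68989594]
```

```bash
python3 -m crank '{"xyz":[[-0.0004,0.0002,0.002],[0,0,0],[0,0,0],[0,0,0],[0,0,0]],"rot":[[0,0,0],[0,0,0],[0,0,0],[0,0,0],[0,0,0]]}'
python3 st.py 14 pics/scene14.png; python3 -c "
from h import *
grab('top','pics/top14.png')"
```

```text
time: 16.98
tool_pos: [0.4903, -0.3013, 0.1353]
eef_rot: [0.556, 0.818, -0.096, 0.114]
wrist_force: [-1.1, 2.8, 2.0]
finger_gap: 0.0198
17.675 [ 0.49040076 -0.30137315  0.13536612] tilt err 0.062448620001727004 rotvec fix tool [-6.88593565e-04 -8.44863673e-04 -1.91433259e-18]
tip-S in tool axes to go [-0.00019789  0.00014388 -0.00683107] height over plate -0.006830804471204956 F [-1.62170161  2.45086997  1.32452989] Fn 2.0916690885129126 0.570304887621992 T [ 0.52411984  0.36806636 -0.0651332 ]
[-0.53567605  0.47918115  1.75849886 -0.31835676  0.71044896 -0.68935404]
```

View pics/top14.png

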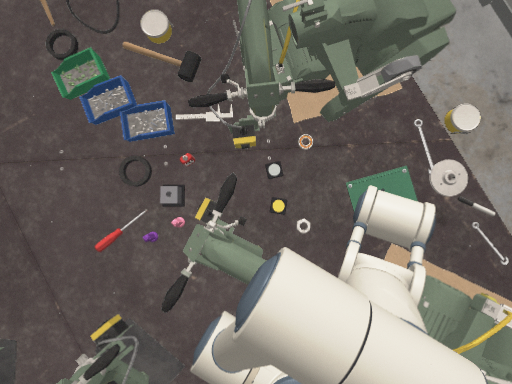

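View pics/scene14.png

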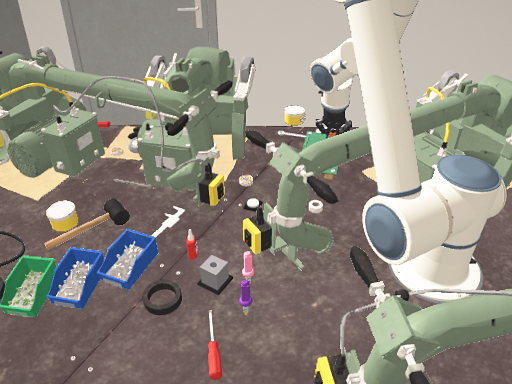

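```bash
python3 -m crank '{"xyz":[[0.0004,-0.0002,0],[0,0,0],[0,0,0],[0,0,0],[0,0,0]],"rot":[[0,0,0],[0,0,0],[0,0,0],[0,0,0],[0,0,0]]}'
python3 st.py 12 pics/scene15.png
```

```text
time: 18.35
tool_pos: [0.4902, -0.3011, 0.1353]
eef_rot: [0.556, 0.818, -0.096, 0.114]
wrist_force: [-1.0, 1.2, 2.2]
finger_gap: 0.0191
18.95 [ 0.49017584 -0.30110236  0.13529537] tilt err 0.05058777580726535 rotvec fix tool [-5.28952420e-04 -7.06938893e-04  3.46241218e-18]
tip-S in tool axes to go [-0.00052944  0.00024203 -0.00680399] height over plate -0.006803486606039977 F [-0.12021776  1.25547428  1.85444866] Fn 2.138445750460605 0.6071687298651057 T [0.28679053 0.03964407 0.01044771]
[-0.53547195  0.47889166  1.75949699 -0.31867341  0.70961526 -0.68880778]
```

View pics/scene15c.png

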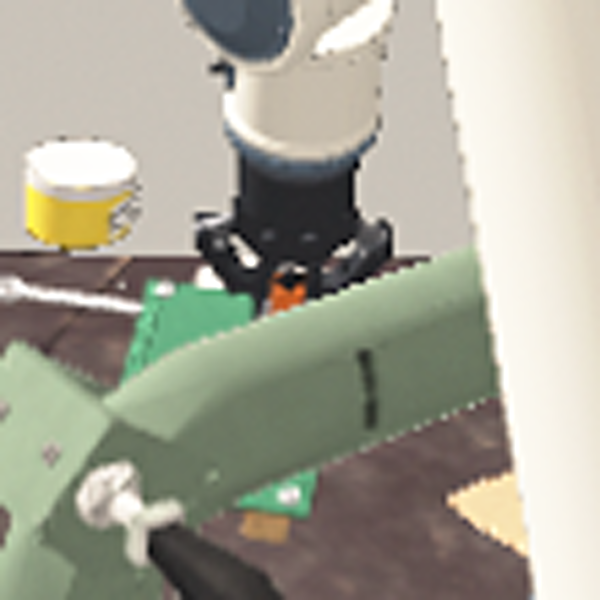

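Axial force is about 3.8 N (half-way is 3.8 N), geometry gives 6.8 mm of travel, and the probe is square to the plate. Handing in.

```bash
python3 -c "
from bench import close_job
print(close_job())"
```

```text
the job is handed in; nothing more can be done
None
```

I took the orange probe from its holder and zeroed it upright on the bare steel disc. I then set it on the white ring square to the plate and handed in at about 19 s with it still held there.

- **Zeroing:** the probe stayed on the middle of the disc for well over a second. The tip was pushed in about 5 mm, by both force (about 3.1 N) and geometry.
- **Measuring the ring:** last checks gave about 3.8 N along the plate's normal, which is about 6.9 mm of tip travel. Geometry gave 6.8 mm, against 7 mm for half-way.
- **Squareness and position:** the computed tilt error is about 0.05°. The computed tip position is within about 0.6 mm of the ring centre as measured, which itself is good to about 2 mm.
- **Not seen directly:** the green machine's beam hides the ring from the scene camera and the wrist hides it from the top camera. The final tip position therefore rests on arm readings, force and the earlier top picture, not on a direct view.
- **Small disagreement:** the scene camera put the disc and the plate's screws about 1 pixel (3–4 mm) lower than their given or worked-out heights. The contact forces agreed with the heights I used.
- **Side load:** a 0.4 mm sideways correction while pressed built up about 2 N of side load. I undid it before handing in; about 1 N remained.
- **Other objects:** in the last pictures the bottle, bearing and nut showed no visible movement.

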